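# Seat a vial cap in the guarded capping press

### The arm

A 6-joint arm with a two-finger parallel gripper is mounted at the origin on a cart in front of the work surface, level with it; the furniture and walls round the work are solid. World frame = base frame: x ahead of the robot, y to its left, z up, the work surface at z = 0. Lengths are in m, angles in rad, forces in N, time in s.
With the tool pointing down it reaches from about 0.25 to 0.775 m from the base axis. Payload 4 kg.
Tool frame: the origin (TCP) lies midway between the tips of the shut fingers; the grasp point (between the pads) lies 19 mm behind it; z points along the fingers, y is the line along which they close (so a half turn about z gives the same grasp; the last joint's range is limited). The gripper opens to 94 mm and grips with 3 to 60 N. Pads are 16 mm wide; open, the fingers measure 119 mm over their backs; the gripper's body (75 mm by 177 mm) begins 78 mm behind the grasp point.
Start: joints at [1.043, 0.087, 1.371, -0, 1.684, -0.103], TCP at [0.227, 0.501, 0.206] pointing down, gripper open.
Joint ranges: [-3.1, 3.1], [-0.76, 2.03], [0.27, 2.55], [-1.08, 4.22], [0.17, 2.65], [-2.57, 2.57]. Speed limits (rad/s): [2.79, 2.79, 3.14, 3.14, 3.14, 3.14].

### API

Orientations are given as a 3x3 rotation matrix whose columns are the frame's x, y, z axes.
In Python, from workcell import manip, viewer, boxes_of gives the robot as it stands. The module is installed in compiled form; this text tells all that it offers.
- The arm moves only by the tool arm_command, never from a script. Its argument "moves" is a list of rows, each an object with "fingers": the finger opening in mm, from 0 to 94; "slide": the shift along the tool's x, y, z in units of 30 mm (1.0 is 30 mm), a list of three; "roll": the turn about the tool's z in units of 5 degrees (1.0 is 5 degrees). A call has 1 to 8 rows; each row shifts and turns the commanded pose from where the row before left it, along the tool's axes as they then stand; what a row does not reach is not made up. A row lasts 1/12 s, in which the tool goes at most 41.7 mm and 7.16 degrees, less where a joint would pass 70% of its speed; a pose out of reach is approached as far as the arm can. A call is refused whole if a number of a shift passes 1 or a number of a turn 1, either way. A call with a gripper value outside its range is refused whole. The fingers move at their own pace and stop on an object; the grip force is fixed at half the most. Time passes only in rows, so rows that do not move let the fingers close. It gives the time, the measured TCP pose, the force, the opening and the grip force at its end, in the units of the state.
- manip.state(): the state, without advancing time (a new reading comes with each control period).
- viewer.camera(name): name is "scene" or "top" or "wrist"; returns (picture, depth): 384x512x3 uint8, blue, green, red; 384x512 float32, m along the optical axis (not along the pixel's ray), 0 where there is no reading.
- viewer.camera_model(name): a dict with "camera_matrix" (3x3 intrinsics, pixels), "k1" (the pictures are not rectified: a ray, as slopes to the right and down, at radius r is drawn at 1 + k1 r^2 times it, then the intrinsics apply), "extrinsics" (4x4, takes a point from camera to world coordinates). Camera axes: x right, y down, z forward; pixel columns grow to the right and rows downward; lengths in m; the calibration is good to about 2 mm. A picture is of the moment at which its call begins: read the wrist's pose just before it. camera_model takes no time and is no camera call; for the wrist camera it gives the pose at the moment of the call.
- manip.job_done(): hands the job in; it is judged then, once.
Trained networks look in the newest picture that a camera, given by its name, has taken for a name from the list of things; names that differ only in an ending like _2 or _b are one class to them, and where a whole thing is asked for, a point or a joint stands for the part that bears it (a point fixed in the world has none). Each returns a list of dicts, best first, with "p" (0 to 1); they miss things now and then, are a little off and sometimes report something else, mostly with a low value. They report only what shows in the picture. A call takes as long as a camera call.
- boxes_of(thing, camera): "centre" ([column, row] in pixels, amid what is visible of it).
The state is a dict: "t": time; "joint_positions": joint angles; "joint_velocities": joint speeds; "tau": joint torques, N m; "eef_pos": TCP position; "tcp_rot": TCP orientation; "force": force on the tool from outside, world axes, zero at the start; "ft_torque": the same for the moment, N m; "grip_width": finger opening in m; "grasp_force": force on a finger pad.
Only numpy, scipy, OpenCV 4.12 (cv2) and the standard library are available. Lean on these libraries where they do the work, as an engineer would, in place of code of your own. Each camera call takes 0.05 s, during which the arm holds its last target. There are 200 camera calls.

### The job

A vial in the small guarded capping press still has its cap standing proud. Push the press's shuttle in by its upright push plate until it stops, so that the vial stands under the ram, then reach down through the window in the clear guard with your fingertips and press the lever's crossbar all the way down until the cap is fully seated, let the lever come back up and withdraw. Touch neither the guard nor the vial with the robot, lift nothing, and leave everything else on the bench standing where it is.

Things in the scene. Friction and masses are not known exactly. Their poses are not given: they have to be found in the camera images.
- press: Guarded benchtop capping press, fixed: grey base 226 x 160 x 16 mm; a tongue on its own -y side reaches y = -272 mm and carries the shuttle; dark column at the back. Origin on the bench under the base's centre; x from the guarded front (robot's side) to the column, y to its left, z up. Yaw -0.22 to 0.10 rad. Other entries use these axes (mm from this origin).
- guard: Guard, fixed on the press (same origin). Clear front pane x -110 up to z 162; clear pane sloping up at 22 deg to x -5, z 204; flat clear hood at z 204 back to x 110; white cheeks at y -72 and 72 (edge trims stand 5 mm out). Only opening on top: the window. The -y cheek has a mouth for the shuttle, x -16 to 56, up to z 98. Must not be touched.
- window (a point): Centre of the window in the sloped pane, at (-57.5, 0, 183) of the press. Opening 92 mm across (press y) and 86 mm along the slope (80 mm seen from above), with a grey bezel 6 mm wide and 7 mm thick round it; the pane is 4 mm thick.
- lever (a joint): Press lever, rad: 0 = up, 0.2 = lower stop; grows as the crossbar is pressed down. Hinge along press y at x 70, z 140. Drives the ram straight down, 10 mm for 0.2 rad. About 4 N at the crossbar to start, 10 to 12 N while the cap goes on; springs up when let go. The ram meets the cap at about 0.08 to 0.11 rad; cap fully seated at about 0.19.
- crossbar (a point): Top of the middle of the lever's crossbar, a black round bar 16 mm thick, 50 mm long along press y, under the window: at (-64, 0, 161) of the press with the lever up; goes down 27 mm, nearly straight, to the lower stop. Moves with the lever.
- shuttle (a joint): Shuttle, m: 0 = fully out, 0.105 = fully in against its stop, the vial then under the ram. Slides toward +y of the press with about 1.5 N of friction and stays where it is left. Starts at 0.
- push_plate (a point): Centre of the outer (-y) face of the shuttle's upright push plate: 56 mm wide (press x), 8 mm thick, z 16 to 72 mm; this point is 52 mm above the bench, at x 20 of the press. Push it toward press +y. Fully in, the face is at y -170, 93 mm outside the guard's cheek.
- vial: Amber glass vial with a white push cap, loose in the round nest of the shuttle: glass 28 mm in diameter, 50 mm high, origin at the centre of its underside, z up, 22 mm above the bench in the nest. The robot must not touch it.
- cap (a joint): Cap of that vial, m: 0 = standing 5.5 mm proud, 0.0055 = fully seated. Grows as the cap is pressed down; held by about 12 N of friction, so it stays where it was pressed. Starts between 0 and 0.0012.
- capped_vial_0: Finished vial with its cap seated, 28 mm in diameter, 52 mm high, standing loose left of the press; origin at the centre of its underside. Leave it alone.
- capped_vial_1: Second finished vial, same as the other. Leave it alone.
- specimen_cup_0: White specimen cup with a yellow lid, 57 mm in diameter, 71 mm high, loose; origin at the centre of its underside. Leave it alone.
- specimen_cup_1: White specimen cup with a white lid, 57 mm in diameter, 71 mm high, loose; origin at the centre of its underside. Leave it alone.
- buffer_bottle: White bottle with a green cap, 45 mm in diameter, 106 mm high, loose; origin at the centre of its underside. Leave it alone.
- stain_bottle: Purple bottle with a red cap, 38 mm in diameter, 84 mm high, loose; origin at the centre of its underside. Leave it alone.
- microscope: White microscope, fixed furniture on the left, between the robot's start and the press: it fills x 0.46 to 0.70 m, y 0.32 to 0.50 m of the room, up to about 0.40 m with its eyepieces. Origin under it on the bench. Go round its front (robot's side) or well above; not to be bumped.
- monitor_end: Computer monitor, fixed furniture behind the press: round foot on the bench at its origin, screen up to 0.41 m high, 0.48 m wide, its right end nearer the robot; nothing of it nearer than x = 0.66 m. Keep gripper and wrist clear of it when pushing the shuttle.

How it is judged:
On the way, in this order (a step that is already met when the one before it is completed fails the run):
1. the shuttle is pushed fully in while the lever is still up (value of joint shuttle above 0.102 m and value of joint lever below 0.05 rad), for 0.2 s.
2. the lever is pressed down with the fingertips and the ram has seated the cap (value of joint lever above 0.165 rad and value of joint cap above 0.0045 m and value of joint shuttle above 0.101 m and contact force between the fingers and press above 1 N), for 0.2 s.
At the end, for the whole second after the job is handed in: The shuttle is fully in (within 4 mm of its stop), the cap is seated (within 1 mm), the lever is back up (under 0.03 rad), and the vial stands upright (within 0.1 rad) and at rest on the floor of its nest (value of joint shuttle above 0.101 m and value of joint cap above 0.0045 m and value of joint lever below 0.03 rad and angle between vial's own z axis and vertical below 0.1 rad and z of vial in the frame of press below 0.026 m and linear speed of vial below 0.02 m/s); the robot touches nothing.
It fails at once if the guard is touched by the robot (over 1 N) (contact force between any of the arm, the fingers and guard above 1 N).
It fails at once if the vial or its cap is touched by the robot (over 0.5 N) (contact force between any of the arm, the fingers and vial above 0.5 N).
It fails at once if the vial is lifted in its nest by more than 6 mm (z of vial in the frame of press above 0.028 m).
It fails at once if another thing on the bench is moved by more than 15 mm, lifted or knocked over (distance of any of capped_vial_0, capped_vial_1, specimen_cup_0, specimen_cup_1, buffer_bottle, stain_bottle from where it was at the start of the episode above 0.015 m).
It also fails if it takes over 64 s, if anything falls off the work surface, if the arm or the gripper's body presses on something with over 40 N, if the wrist force passes 120 N, or if a joint passes its speed limit or range.

## Working session

There is one attempt and no reset: what is moved stays moved. The work goes in short steps, Python scripts to look and compute and a tool call to move; the robot and the scene stay as the last step left them, time stands still between calls to the robot, and variables do not carry over. Pictures are saved under pics/ and viewed, at most 10 in all, crops included, and the job is handed in when it is done.

Besides the shell and the picture viewer there is one more tool, called by a JSON object that holds its "name" and its "arguments", one argument or row to a line. arm_command: Moves the arm, as the interface text tells. Its arguments: {"type":"object","properties":{"moves":{"type":"array","items":{"type":"object","properties":{"fingers":{"type":"number"},"slide":{"type":"array","items":{"type":"number"}},"roll":{"type":"number"}}}}},"required":["moves"]}

```bash
mkdir -p pics; cat > h.py <<'E'
import numpy as np, cv2
from workcell import manip, viewer, boxes_of
def pt(m,dep,u,v,w=2):
    K=np.array(m["camera_matrix"]);E=np.array(m["extrinsics"])
    u0,v0=int(round(u)),int(round(v))
    d=dep[max(0,v0-w):v0+w+1,max(0,u0-w):u0+w+1];d=d[d>0]
    if len(d)==0:return None
    return ray(m,u,v)[1]*np.median(d)+E[:3,3]
def ray(m,u,v):
    K=np.array(m["camera_matrix"]);E=np.array(m["extrinsics"]);k=m["k1"]
    xd,yd=(u-K[0,2])/K[0,0],(v-K[1,2])/K[1,1];x,y=xd,yd
    for _ in range(20):
        s=1+k*(x*x+y*y);x,y=xd/s,yd/s
    return E[:3,3],E[:3,:3]@np.array([x,y,1])
def proj(m,P):
    K=np.array(m["camera_matrix"]);E=np.array(m["extrinsics"])
    p=E[:3,:3].T@(np.array(P)-E[:3,3]);x,y=p[:2]/p[2];s=1+m["k1"]*(x*x+y*y)
    return K[0,0]*x*s+K[0,2],K[1,1]*y*s+K[1,2]
E
python3 - <<'E'
from h import *
s=manip.state();print(s["t"],s["eef_pos"],s["tcp_rot"])
for c in("top","scene"):
    m=viewer.camera_model(c);im,d=viewer.camera(c);cv2.imwrite(f"pics/{c}0.png",im);np.save(c+"0.npy",d)
    print(c,np.round(m["extrinsics"],3).tolist())
    for t in"press guard window crossbar lever push_plate shuttle vial capped_vial_0 specimen_cup_0 buffer_bottle stain_bottle monitor_end".split():
        for b in boxes_of(t,c)[:2]:
            p=pt(m,d,*b["centre"]);print(t,round(b["p"],2),np.round(b["centre"]),None if p is None else np.round(p,3))
E
```

```text
0.0 [0.22641579 0.50064531 0.20432417] [[-9.11105669e-01  4.12171418e-01 -1.08715161e-03]
 [ 4.12172791e-01  9.11103798e-01 -1.86010006e-03]
 [ 2.23827884e-04 -2.14284203e-03 -9.99997679e-01]]
top [[0.355, -0.907, 0.228, 0.308], [-0.935, -0.344, 0.088, -0.014], [-0.001, -0.244, -0.97, 1.262], [0.0, 0.0, 0.0, 1.0]]
press 0.73 [246. 198.] [0.572 0.113 0.016]
guard 0.94 [243. 177.] [0.58  0.122 0.208]
window 0.98 [245. 182.] [0.569 0.112 0.207]
crossbar 0.62 [229. 202.] [0.513 0.138 0.157]
lever 0.45 [230. 201.] [0.517 0.136 0.158]
push_plate 0.76 [293. 225.] [ 0.544 -0.048  0.022]
shuttle 0.65 [298. 224.] [ 0.552 -0.063  0.022]
vial 0.61 [276. 208.] [0.56  0.015 0.079]
vial 0.42 [297. 227.] [ 0.54  -0.061  0.022]
capped_vial_0 0.59 [178. 203.] [0.48  0.296 0.044]
capped_vial_0 0.58 [185. 169.] [0.581 0.314 0.053]
specimen_cup_0 0.86 [161. 233.] [0.378 0.298 0.071]
specimen_cup_0 0.51 [243. 181.] [0.572 0.118 0.208]
buffer_bottle 0.88 [134. 225.] [0.371 0.378 0.08 ]
stain_bottle 0.55 [332. 306.] [ 0.361 -0.222  0.059]
stain_bottle 0.42 [246. 183.] [0.569 0.109 0.207]
monitor_end 0.48 [2
[... 270 characters left out ...]
0.088 0.177]
window 0.75 [244. 201.] [0.467 0.084 0.176]
crossbar 0.68 [239. 192.] [0.534 0.128 0.157]
crossbar 0.41 [300. 270.] [ 0.362 -0.117  0.073]
shuttle 0.86 [300. 237.] [ 0.55  -0.064  0.026]
vial 0.55 [276. 219.] [0.551 0.017 0.073]
vial 0.29 [277. 217.] [0.553 0.012 0.078]
capped_vial_0 0.66 [186. 223.] [0.476 0.295 0.037]
capped_vial_0 0.43 [170. 240.] [0.366 0.281 0.057]
specimen_cup_0 0.66 [168. 239.] [0.36  0.286 0.064]
specimen_cup_0 0.64 [295. 237.] [ 0.545 -0.048  0.026]
buffer_bottle 0.93 [139. 233.] [0.353 0.381 0.063]
buffer_bottle 0.21 [295. 237.] [ 0.545 -0.05   0.025]
stain_bottle 0.62 [346. 286.] [ 0.361 -0.235  0.062]
stain_bottle 0.25 [199. 207.] [0.574 0.304 0.036]
```

```bash
python3 - <<'E'
import cv2,numpy as np
a=cv2.imread("pics/top0.png")[100:340,100:400];b=cv2.imread("pics/scene0.png")[120:330,100:400]
cv2.imwrite("pics/t1.png",cv2.resize(a,None,fx=2.5,fy=2.5,interpolation=cv2.INTER_CUBIC));cv2.imwrite("pics/s1.png",cv2.resize(b,None,fx=2.66,fy=2.66,interpolation=cv2.INTER_CUBIC))
E
```

```text
(no output)
```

View pics/t1.png

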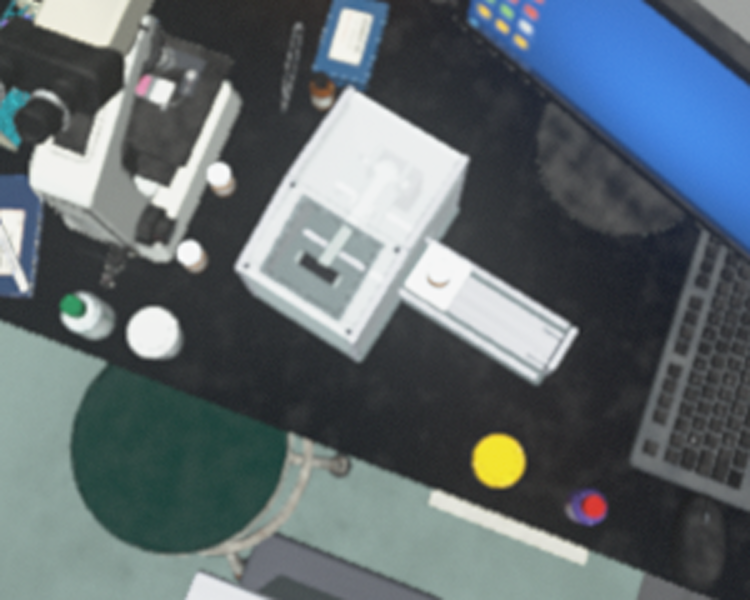

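View pics/s1.png

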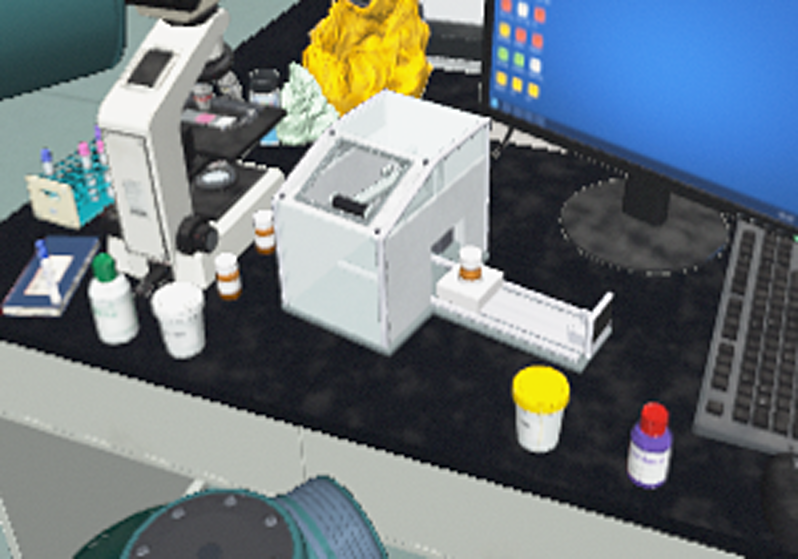

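The pictures show the press in mid-view, with the crossbar at about (228,207) in top and the push plate at about (328,236) in top. The yellow-lid cup and stain bottle stand in front of the shuttle. Next I fit the press pose from its corners.

```bash
cat > fit.py <<'E'
from h import *
from scipy.optimize import least_squares
mt,ms=viewer.camera_model("top"),viewer.camera_model("scene")
T=lambda u,v:(100+u/2.5,100+v/2.5);S=lambda u,v:(100+u/2.66,120+v/2.66)
C=[(mt,(110,74,204),T(349,88)),(mt,(110,-74,204),T(468,160)),(mt,(-110,74,162),T(240,268)),(mt,(-64,0,161),T(320,268)),
(mt,(20,-105,79),T(438,278)),(ms,(20,-105,79),S(471,255)),
(ms,(-110,74,162),S(277,198)),(ms,(-110,-74,162),S(383,234)),(ms,(110,-74,204),S(490,122)),(ms,(110,74,204),S(388,92)),
(ms,(-113,-80,0),S(390,352)),(ms,(-64,0,161),S(348,200)),(ms,(48,-271,72),S(611,293))]
def W(q,P):
    c,s=np.cos(q[2]),np.sin(q[2]);P=np.array(P)/1e3
    return np.array([q[0]+c*P[0]-s*P[1],q[1]+s*P[0]+c*P[1],P[2]])
f=lambda q:np.concatenate([np.subtract(proj(m,W(q,P)),uv) for m,P,uv in C])
E
python3 - <<'E'
from fit import *
r=least_squares(f,[.57,.12,-.1],loss="soft_l1");print(r.x);print(np.round(f(r.x).reshape(-1,2),1))
np.save("q.npy",r.x)
for n,P in dict(plate=(20,-275,52),plate_in=(20,-170,52),window=(-57.5,0,183),bar=(-64,0,161),vial=(20,-105,22)).items():print(n,W(r.x,P))
# overlay
def ov(im,m):
    L=[[(-110,-74,162),(-110,74,162),(-5,74,204),(110,74,204),(110,-74,204),(-5,-74,204),(-110,-74,162)],[(-113,-80,0),(-113,80,0),(113,80,0),(113,-80,0),(-113,-80,0)],
    [(-97.5,-46,167),(-97.5,46,167),(-17.5,46,199),(-17.5,-46,199),(-97.5,-46,167)],[(-8,-275,16),(-8,-275,72),(48,-275,72),(48,-275,16),(-8,-275,16)],[(-64,-25,161),(-64,25,161)]]
    im=cv2.resize(im,None,fx=3,fy=3,interpolation=cv2.INTER_CUBIC)
    for l in L:cv2.polylines(im,[np.int32([np.array(proj(m,W(r.x,p)))*3+1 for p in l])],False,(0,0,255),1)
    return im
a=ov(cv2.imread("pics/top0.png"),mt)[390:780,540:1020];b=ov(cv2.imread("pics/scene0.png"),ms)[450:780,570:1020]
cv2.imwrite("pics/ov.png",cv2.resize(np.vstack([a[:, :450][:300],b[:300]]),None,fx=1,fy=1))
E
```

```text
[ 0.56427076  0.12242297 -0.21385182]
[[ 0.4  0.3]
 [-0.6  0.1]
 [-0.7 -1.5]
 [-0.2 -0.8]
 [ 0.8 -3.3]
 [ 0.1 -0.3]
 [-0.8  1. ]
 [-0.2  2.7]
 [-0.1  0. ]
 [-0.2  0.3]
 [ 0.1  3.9]
 [ 1.7  0.6]
 [ 0.6  0.3]]
plate [ 0.52545315 -0.15055724  0.052     ]
plate_in [ 0.54773683 -0.04794906  0.052     ]
window [0.50808056 0.13462594 0.183     ]
bar [0.50172863 0.1360054  0.161     ]
vial [0.56153149 0.01557028 0.022     ]
```

View pics/ov.png

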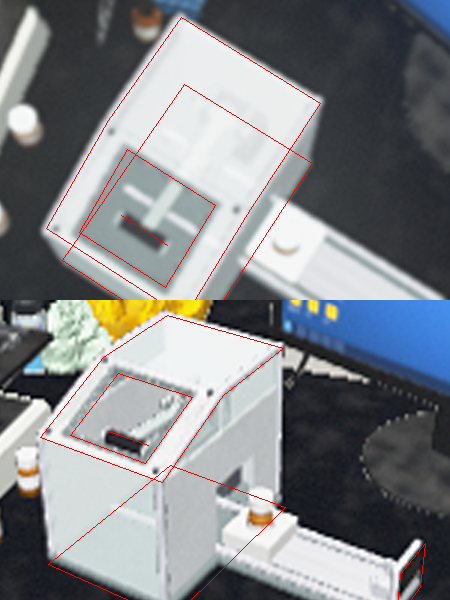

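The overlay matches the guard, push plate and bar to within a few mm, which is enough for the push. First I swing across, round the front of the microscope.

{"name": "arm_command", "arguments": {
  "moves": [
    {"fingers": 0,"slide": [-0.7,-0.8,-0.25]},
    {"fingers": 0,"slide": [-0.7,-0.8,-0.25]},
    {"fingers": 0,"slide": [-0.7,-0.8,-0.25]},
    {"fingers": 0,"slide": [-0.7,-0.8,-0.25]},
    {"fingers": 0,"slide": [-0.7,-0.8,-0.25]},
    {"fingers": 0,"slide": [-0.7,-0.8,-0.25]},
    {"fingers": 0,"slide": [-0.7,-0.8,-0.25]},
    {"fingers": 0,"slide": [-0.7,-0.8,-0.25]}
  ]
}}

```text
invalid input
```

{"name": "arm_command", "arguments": {
  "moves": [
    {"fingers": 0,"slide": [0,0,0],"roll": 1},
    {"fingers": 0,"slide": [0,0,0],"roll": 1},
    {"fingers": 0,"slide": [0,0,0],"roll": 1},
    {"fingers": 0,"slide": [0,0,0],"roll": 1},
    {"fingers": 0,"slide": [0,0,0],"roll": 1},
    {"fingers": 0,"slide": [0,0,0],"roll": 1},
    {"fingers": 0,"slide": [0,0,0],"roll": 1},
    {"fingers": 0,"slide": [0,0,0],"roll": 1}
  ]
}}

```text
t: 2.07
eef_pos: [0.2267, 0.5011, 0.2055]
tcp_rot: [[-0.429, 0.903, 0.0], [0.903, 0.429, 0.0], [0.0, 0.0, -1.0]]
force: [0.1, 0.2, -0.2]
grip_width: 0.044
grasp_force: 0.0
```

{"name": "arm_command", "arguments": {
  "moves": [
    {"fingers": 0,"slide": [0,0,0],"roll": 1},
    {"fingers": 0,"slide": [0,0,0],"roll": 1},
    {"fingers": 0,"slide": [0,0,0],"roll": 1},
    {"fingers": 0,"slide": [0,0,0],"roll": 1},
    {"fingers": 0,"slide": [0,0,0],"roll": 1},
    {"fingers": 0,"slide": [0,0,0],"roll": 1},
    {"fingers": 0,"slide": [0,0,0],"roll": 1},
    {"fingers": 0,"slide": [0,0,0],"roll": 0.6}
  ]
}}

```text
t: 2.73
eef_pos: [0.2267, 0.5011, 0.2055]
tcp_rot: [[0.217, 0.976, 0.0], [0.976, -0.217, 0.0], [0.0, 0.0, -1.0]]
force: [0.6, -0.2, 0.8]
grip_width: 0.0004
grasp_force: 0.0
```

{"name": "arm_command", "arguments": {
  "moves": [
    {"fingers": 0,"slide": [-0.8,0.5,-0.25],"roll": 0},
    {"fingers": 0,"slide": [-0.8,0.5,-0.25],"roll": 0},
    {"fingers": 0,"slide": [-0.8,0.5,-0.25],"roll": 0},
    {"fingers": 0,"slide": [-0.8,0.5,-0.25],"roll": 0},
    {"fingers": 0,"slide": [-0.8,0.5,-0.25],"roll": 0},
    {"fingers": 0,"slide": [-0.8,0.5,-0.25],"roll": 0},
    {"fingers": 0,"slide": [-0.8,0.5,-0.25],"roll": 0},
    {"fingers": 0,"slide": [-0.8,0.5,-0.25],"roll": 0}
  ]
}}

```text
t: 3.4
eef_pos: [0.303, 0.2866, 0.266]
tcp_rot: [[0.213, 0.977, 0.001], [0.977, -0.213, 0.0], [0.001, 0.0, -1.0]]
force: [-0.1, -0.6, 0.3]
grip_width: 0.0001
grasp_force: 0.0
```

{"name": "arm_command", "arguments": {
  "moves": [
    {"fingers": 0,"slide": [-0.8,0.6,0],"roll": 0},
    {"fingers": 0,"slide": [-0.8,0.6,0],"roll": 0},
    {"fingers": 0,"slide": [-0.8,0.6,0],"roll": 0},
    {"fingers": 0,"slide": [-0.8,0.6,0],"roll": 0},
    {"fingers": 0,"slide": [-0.8,0.6,0],"roll": 0},
    {"fingers": 0,"slide": [-0.8,0.6,0],"roll": 0},
    {"fingers": 0,"slide": [-0.8,0.6,0],"roll": 0},
    {"fingers": 0,"slide": [0,0,0],"roll": 0}
  ]
}}

```text
t: 4.07
eef_pos: [0.3915, 0.0929, 0.2652]
tcp_rot: [[0.22, 0.975, 0.0], [0.975, -0.22, -0.002], [-0.002, 0.001, -1.0]]
force: [0.3, 0.1, -0.2]
grip_width: 0.001
grasp_force: 0.0
```

```bash
cat > look.py <<'E'
from fit import *
import sys
q=np.load("q.npy");s=manip.state();m=viewer.camera_model("wrist");im,d=viewer.camera("wrist")
print(s["t"],np.round(s["eef_pos"],4),"cam",np.round(m["extrinsics"],3).tolist())
np.save("w.npy",d)
for t in sys.argv[2:]:
    for b in boxes_of(t,"wrist")[:2]:
        p=pt(m,d,*b["centre"])
        if p is not None:
            dd=p[:2]-q[:2];c,sn=np.cos(q[2]),np.sin(q[2])
            print(t,round(b["p"],2),np.round(b["centre"]),np.round(p,3),"press mm",np.round([1e3*(c*dd[0]+sn*dd[1]),1e3*(-sn*dd[0]+c*dd[1])],1))
L=[[(-110,-74,162),(-110,74,162),(-5,74,204),(110,74,204),(110,-74,204),(-5,-74,204),(-110,-74,162)],
 [(-97.5,-46,167),(-97.5,46,167),(-17.5,46,199),(-17.5,-46,199),(-97.5,-46,167)],[(-8,-275,72),(48,-275,72),(48,-267,72),(-8,-267,72),(-8,-275,72)],[(-64,-25,161),(-64,25,161)]]
cv2.imwrite(f"pics/{sys.argv[1]}_raw.png",im)
for l in L:
    D=[W(q,np.array(a)+(np.array(b)-a)*k/10) for a,b in zip(l,l[1:]) for k in range(11)]
    E=np.array(m["extrinsics"])
    D=[proj(m,p) for p in D if (E[:3,:3].T@(p-E[:3,3]))[2]>.03]
    for u,v in D:
        if abs(u)<2000 and abs(v)<2000: cv2.circle(im,(int(round(u)),int(round(v))),1,(0,0,255),-1)
cv2.imwrite(f"pics/{sys.argv[1]}.png",im)
E
python3 look.py w1 push_plate crossbar window guard
```

```text
4.0667 [0.3915 0.0929 0.2652] cam [[0.975, -0.212, -0.06, 0.41], [-0.22, -0.937, -0.27, 0.172], [0.001, 0.277, -0.961, 0.444], [0.0, 0.0, 0.0, 1.0]]
push_plate 0.97 [363. 253.] [ 0.543 -0.092  0.022] press mm [  24.9 -213.7]
push_plate 0.73 [284.   9.] [0.476 0.294 0.048] press mm [-122.3  149.1]
crossbar 0.69 [355. 130.] [0.508 0.136 0.159] press mm [-58.    1.2]
window 0.68 [434. 123.] [0.56  0.133 0.206] press mm [-6.2  9.3]
guard 0.84 [432. 125.] [0.558 0.131 0.206] press mm [-7.6  7.6]
```

View pics/w1.png

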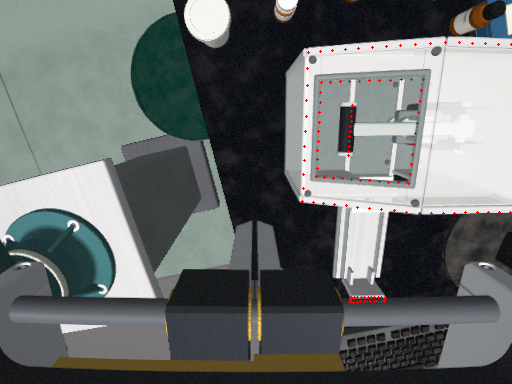

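The overlay outlines fit well: plate at about (367,299), bar at about (347,129), and the window's grey frame spans 313–430 × 70–188. I move to the pre-push pose, descend and push.

{"name": "arm_command", "arguments": {
  "moves": [
    {"fingers": 0,"slide": [-1,0.73,0],"roll": 0},
    {"fingers": 0,"slide": [-1,0.73,0],"roll": 0},
    {"fingers": 0,"slide": [-1,0.73,0],"roll": 0},
    {"fingers": 0,"slide": [-1,0.73,0],"roll": 0},
    {"fingers": 0,"slide": [-1,0.73,0],"roll": 0},
    {"fingers": 0,"slide": [-1,0.73,0],"roll": 0},
    {"fingers": 0,"slide": [-1,0.73,0],"roll": 0},
    {"fingers": 0,"slide": [-1,0.73,0],"roll": 0}
  ]
}}

```text
t: 4.98
eef_pos: [0.5109, -0.1751, 0.2656]
tcp_rot: [[0.211, 0.977, 0.0], [0.977, -0.211, 0.0], [0.0, 0.0, -1.0]]
force: [-0.1, 1.1, 0.2]
grip_width: 0.0007
grasp_force: 0.0
```

{"name": "arm_command", "arguments": {
  "moves": [
    {"fingers": 0,"slide": [0,0,0.9],"roll": 0},
    {"fingers": 0,"slide": [0,0,0.9],"roll": 0},
    {"fingers": 0,"slide": [0,0,0.9],"roll": 0},
    {"fingers": 0,"slide": [0,0,0.9],"roll": 0},
    {"fingers": 0,"slide": [0,0,0.6],"roll": 0},
    {"fingers": 0,"slide": [0,0,0],"roll": 0}
  ]
}}

```text
t: 5.48
eef_pos: [0.5075, -0.1721, 0.1342]
tcp_rot: [[0.211, 0.977, -0.009], [0.977, -0.211, 0.004], [0.002, -0.01, -1.0]]
force: [-0.9, -0.6, -0.5]
grip_width: 0.0006
grasp_force: 0.0
```

```bash
python3 look.py w2 push_plate
```

```text
5.4833 [ 0.5075 -0.1721  0.1342] cam [[0.977, -0.2, -0.067, 0.527], [-0.211, -0.941, -0.264, -0.094], [-0.01, 0.272, -0.962, 0.314], [0.0, 0.0, 0.0, 1.0]]
push_plate 0.67 [268.  86.] [ 0.544 -0.067  0.022] press mm [  20.1 -189.8]
```

View pics/w2.png

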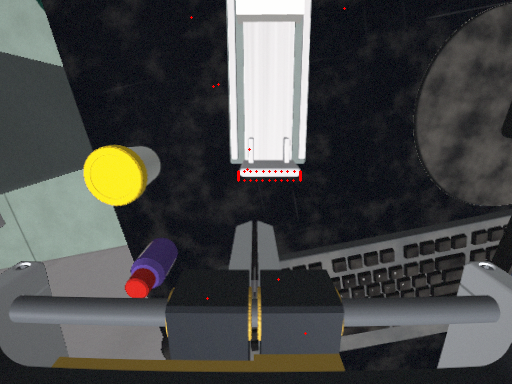

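The picture shows the fingertips at about (255,222) and the plate's top edge at (268,173), exactly under the overlay. There is a gap of about 17 mm, so I go down and push.

{"name": "arm_command", "arguments": {
  "moves": [
    {"fingers": 0,"slide": [0,0.25,0.9],"roll": 0},
    {"fingers": 0,"slide": [0,0,0.9],"roll": 0},
    {"fingers": 0,"slide": [0,0,0.9],"roll": 0},
    {"fingers": 0,"slide": [0,0,0.25],"roll": 0},
    {"fingers": 0,"slide": [0,0,0],"roll": 0},
    {"fingers": 0,"slide": [0.3,0,0],"roll": 0},
    {"fingers": 0,"slide": [0.3,0,0],"roll": 0},
    {"fingers": 0,"slide": [0.3,0,0],"roll": 0}
  ]
}}

```text
t: 6.25
eef_pos: [0.525, -0.1505, 0.0539]
tcp_rot: [[0.214, 0.977, 0.005], [0.977, -0.214, -0.003], [-0.002, 0.005, -1.0]]
force: [0.4, -2.3, 0.7]
grip_width: 0.0004
grasp_force: 0.9
```

{"name": "arm_command", "arguments": {
  "moves": [
    {"fingers": 0,"slide": [0.4,0,0],"roll": 0},
    {"fingers": 0,"slide": [0.4,0,0],"roll": 0},
    {"fingers": 0,"slide": [0.4,0,0],"roll": 0},
    {"fingers": 0,"slide": [0.4,0,0],"roll": 0},
    {"fingers": 0,"slide": [0.4,0,0],"roll": 0},
    {"fingers": 0,"slide": [0.3,0,0],"roll": 0},
    {"fingers": 0,"slide": [0.2,0,0],"roll": 0}
  ]
}}

```text
t: 6.83
eef_pos: [0.5391, -0.0753, 0.0508]
tcp_rot: [[0.212, 0.977, -0.001], [0.977, -0.212, 0.001], [0.0, -0.001, -1.0]]
force: [0.1, -2.0, 1.3]
grip_width: 0.0003
grasp_force: 0.9
```

{"name": "arm_command", "arguments": {
  "moves": [
    {"fingers": 0,"slide": [0.25,0,0],"roll": 0},
    {"fingers": 0,"slide": [0.2,0,0],"roll": 0},
    {"fingers": 0,"slide": [0.15,0,0],"roll": 0},
    {"fingers": 0,"slide": [0.1,0,0],"roll": 0},
    {"fingers": 0,"slide": [0,0,0],"roll": 0}
  ]
}}

```text
t: 7.25
eef_pos: [0.5434, -0.0556, 0.0506]
tcp_rot: [[0.213, 0.977, -0.001], [0.977, -0.213, 0.001], [0.001, -0.001, -1.0]]
force: [-1.2, -0.1, -0.6]
grip_width: 0.0001
grasp_force: 0.0
```

{"name": "arm_command", "arguments": {
  "moves": [
    {"fingers": 0,"slide": [0.1,0,0],"roll": 0},
    {"fingers": 0,"slide": [0.1,0,0],"roll": 0},
    {"fingers": 0,"slide": [0,0,0],"roll": 0}
  ]
}}

```text
t: 7.5
eef_pos: [0.5438, -0.0541, 0.0507]
tcp_rot: [[0.214, 0.977, -0.003], [0.977, -0.214, -0.007], [-0.007, -0.001, -1.0]]
force: [-3.4, -9.5, 1.8]
grip_width: 0.0003
grasp_force: 4.7
```

The shuttle is at its stop: about 10 N at press y −177 for the tool, as expected. Next I hold briefly, back off, rise and go towards the window.

{"name": "arm_command", "arguments": {
  "moves": [
    {"fingers": 0,"slide": [0,0,0],"roll": 0},
    {"fingers": 0,"slide": [0,0,0],"roll": 0},
    {"fingers": 0,"slide": [-0.5,0,0],"roll": 0},
    {"fingers": 0,"slide": [-0.7,0,0],"roll": 0},
    {"fingers": 0,"slide": [0,0,-0.9],"roll": 0},
    {"fingers": 0,"slide": [0,0,-1],"roll": 0},
    {"fingers": 0,"slide": [0,0,-1],"roll": 0},
    {"fingers": 0,"slide": [0,0,-1],"roll": 0}
  ]
}}

```text
t: 8.17
eef_pos: [0.5368, -0.0856, 0.1688]
tcp_rot: [[0.214, 0.977, -0.001], [0.977, -0.214, 0.001], [0.001, -0.001, -1.0]]
force: [0.4, -0.4, 0.1]
grip_width: 0.0
grasp_force: 0.0
```

{"name": "arm_command", "arguments": {
  "moves": [
    {"fingers": 0,"slide": [0,0,-1],"roll": 0},
    {"fingers": 0,"slide": [0,0,-1],"roll": 0},
    {"fingers": 0,"slide": [0,0,-1],"roll": 0},
    {"fingers": 0,"slide": [0,0,-0.4],"roll": 0},
    {"fingers": 0,"slide": [0,0,0],"roll": 0}
  ]
}}

```text
t: 8.58
eef_pos: [0.5387, -0.086, 0.2739]
tcp_rot: [[0.214, 0.977, 0.008], [0.977, -0.214, -0.001], [0.0, 0.008, -1.0]]
force: [-0.4, -0.0, 0.3]
grip_width: 0.0005
grasp_force: 0.0
```

{"name": "arm_command", "arguments": {
  "moves": [
    {"fingers": 0,"slide": [0.8,-0.45,0],"roll": 0},
    {"fingers": 0,"slide": [0.8,-0.45,0],"roll": 0},
    {"fingers": 0,"slide": [0.8,-0.45,0],"roll": 0},
    {"fingers": 0,"slide": [0.8,-0.45,0],"roll": 0},
    {"fingers": 0,"slide": [0.8,-0.45,0],"roll": 0},
    {"fingers": 0,"slide": [0.5,-0.4,0],"roll": 0},
    {"fingers": 0,"slide": [0,0,0],"roll": 0},
    {"fingers": 0,"slide": [0,0,0],"roll": 0}
  ]
}}

```text
t: 9.25
eef_pos: [0.4875, 0.0636, 0.2678]
tcp_rot: [[0.212, 0.977, -0.003], [0.977, -0.212, -0.0], [-0.001, -0.003, -1.0]]
force: [0.3, -0.9, 0.4]
grip_width: 0.0005
grasp_force: 0.0
```

```bash
python3 look.py w3 crossbar window; python3 - <<'E'
import cv2
a=cv2.imread("pics/w3.png");cv2.imwrite("pics/w3b.png",cv2.resize(a,(800,600),interpolation=cv2.INTER_CUBIC))
E
```

```text
9.25 [0.4875 0.0636 0.2678] cam [[0.977, -0.203, -0.061, 0.506], [-0.212, -0.94, -0.269, 0.142], [-0.003, 0.276, -0.961, 0.447], [0.0, 0.0, 0.0, 1.0]]
crossbar 0.97 [259. 120.] [0.508 0.138 0.159] press mm [-57.9   3.2]
window 0.98 [354. 109.] [0.589 0.13  0.206] press mm [22.7 13. ]
```

View pics/w3b.png

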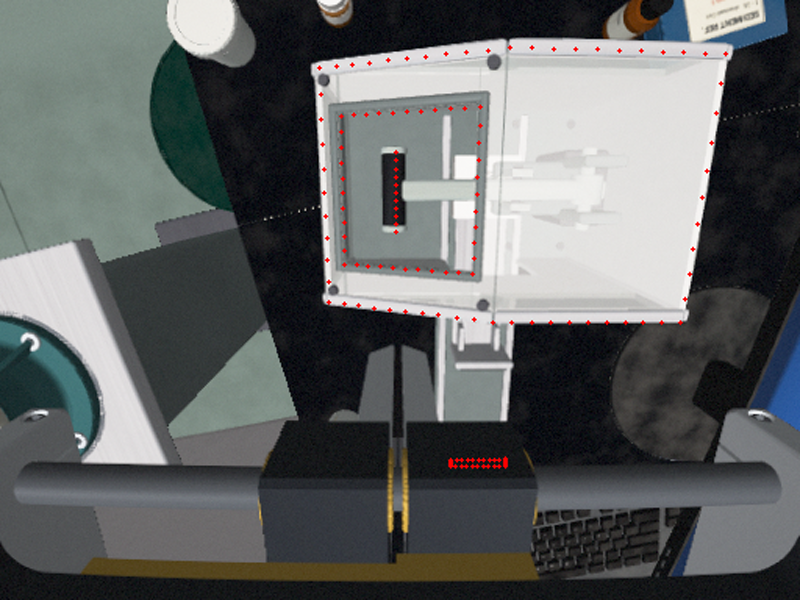

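The overlay fits to 1–2 mm, with the bar centre at (396,190) in this 800 px picture and clear space around it in the window. I move over the bar and descend partway.

{"name": "arm_command", "arguments": {
  "moves": [
    {"fingers": 0,"slide": [0.9,0,0],"roll": 0},
    {"fingers": 0,"slide": [0.9,0,0],"roll": 0},
    {"fingers": 0,"slide": [0.65,0,0],"roll": 0},
    {"fingers": 0,"slide": [0,0,0],"roll": 0},
    {"fingers": 0,"slide": [0,0,0.6],"roll": 0},
    {"fingers": 0,"slide": [0,0,0.6],"roll": 0},
    {"fingers": 0,"slide": [0,0,0],"roll": 0},
    {"fingers": 0,"slide": [0,0,0],"roll": 0}
  ]
}}

```text
t: 10.07
eef_pos: [0.5036, 0.1336, 0.2327]
tcp_rot: [[0.215, 0.977, -0.003], [0.977, -0.215, -0.001], [-0.001, -0.003, -1.0]]
force: [-0.5, -0.3, -0.2]
grip_width: 0.0004
grasp_force: 0.0
```

{"name": "arm_command", "arguments": {
  "moves": [
    {"fingers": 0,"slide": [0.05,0,0.5],"roll": 0},
    {"fingers": 0,"slide": [0,0,0.5],"roll": 0},
    {"fingers": 0,"slide": [0,0,0.5],"roll": 0},
    {"fingers": 0,"slide": [0,0,0.5],"roll": 0},
    {"fingers": 0,"slide": [0,0,0.2],"roll": 0},
    {"fingers": 0,"slide": [0,0,0],"roll": 0}
  ]
}}

```text
t: 10.57
eef_pos: [0.504, 0.1357, 0.1673]
tcp_rot: [[0.215, 0.977, -0.002], [0.977, -0.215, -0.0], [-0.001, -0.002, -1.0]]
force: [-0.0, 0.3, -0.6]
grip_width: 0.0007
grasp_force: 0.0
```

{"name": "arm_command", "arguments": {
  "moves": [
    {"fingers": 0,"slide": [0,0,0.15],"roll": 0},
    {"fingers": 0,"slide": [0,0,0.15],"roll": 0},
    {"fingers": 0,"slide": [0,0,0.15],"roll": 0},
    {"fingers": 0,"slide": [0,0,0.15],"roll": 0},
    {"fingers": 0,"slide": [0,0,0],"roll": 0}
  ]
}}

```text
t: 10.98
eef_pos: [0.5048, 0.1365, 0.1503]
tcp_rot: [[0.214, 0.977, 0.001], [0.977, -0.214, 0.0], [0.001, 0.001, -1.0]]
force: [-0.2, 0.2, 4.3]
grip_width: 0.0005
grasp_force: 2.0
```

Contact at 4 N, as expected. I continue down to the stop.

{"name": "arm_command", "arguments": {
  "moves": [
    {"fingers": 0,"slide": [0,0,0.15],"roll": 0},
    {"fingers": 0,"slide": [0,0,0.15],"roll": 0},
    {"fingers": 0,"slide": [0,0,0.15],"roll": 0},
    {"fingers": 0,"slide": [0,0,0.1],"roll": 0},
    {"fingers": 0,"slide": [0,0,0],"roll": 0}
  ]
}}

```text
t: 11.4
eef_pos: [0.505, 0.1366, 0.1353]
tcp_rot: [[0.213, 0.977, 0.003], [0.977, -0.213, 0.001], [0.001, 0.002, -1.0]]
force: [-2.8, -0.6, 8.6]
grip_width: 0.0001
grasp_force: 4.0
```

{"name": "arm_command", "arguments": {
  "moves": [
    {"fingers": 0,"slide": [0,0,0.1],"roll": 0},
    {"fingers": 0,"slide": [0,0,0.1],"roll": 0},
    {"fingers": 0,"slide": [0,0,0.1],"roll": 0},
    {"fingers": 0,"slide": [0,0,0],"roll": 0},
    {"fingers": 0,"slide": [0,0,0],"roll": 0},
    {"fingers": 0,"slide": [0,0,0],"roll": 0}
  ]
}}

```text
t: 11.9
eef_pos: [0.5064, 0.1368, 0.1328]
tcp_rot: [[0.213, 0.977, 0.009], [0.977, -0.213, 0.001], [0.003, 0.009, -1.0]]
force: [-8.5, -2.3, 28.7]
grip_width: 0.0006
grasp_force: 13.5
```

The lever is at its lower stop, with 29 N and z 0.133. I let it come back up slowly and withdraw.

{"name": "arm_command", "arguments": {
  "moves": [
    {"fingers": 0,"slide": [0,0,0],"roll": 0},
    {"fingers": 0,"slide": [0,0,-0.2],"roll": 0},
    {"fingers": 0,"slide": [0,0,-0.2],"roll": 0},
    {"fingers": 0,"slide": [0,0,-0.25],"roll": 0},
    {"fingers": 0,"slide": [0,0,-0.25],"roll": 0},
    {"fingers": 0,"slide": [0,0,-0.25],"roll": 0},
    {"fingers": 0,"slide": [0,0,-0.25],"roll": 0},
    {"fingers": 0,"slide": [0,0,-0.3],"roll": 0}
  ]
}}

```text
t: 12.57
eef_pos: [0.5029, 0.1362, 0.1745]
tcp_rot: [[0.214, 0.977, -0.005], [0.977, -0.214, -0.001], [-0.002, -0.004, -1.0]]
force: [0.0, 0.4, -0.1]
grip_width: 0.0006
grasp_force: 0.0
```

{"name": "arm_command", "arguments": {
  "moves": [
    {"fingers": 0,"slide": [0,0,-0.5],"roll": 0},
    {"fingers": 0,"slide": [0,0,-0.7],"roll": 0},
    {"fingers": 0,"slide": [0,0,-0.7],"roll": 0},
    {"fingers": 0,"slide": [0,0,-0.7],"roll": 0},
    {"fingers": 0,"slide": [0,0,-0.7],"roll": 0},
    {"fingers": 0,"slide": [0,0,0],"roll": 0}
  ]
}}

```text
t: 13.07
eef_pos: [0.5052, 0.1366, 0.2786]
tcp_rot: [[0.214, 0.977, 0.005], [0.977, -0.214, 0.001], [0.002, 0.005, -1.0]]
force: [0.2, 0.2, 1.1]
grip_width: 0.0006
grasp_force: 0.0
```

{"name": "arm_command", "arguments": {
  "moves": [
    {"fingers": 0,"slide": [-0.8,-0.3,0],"roll": 0},
    {"fingers": 0,"slide": [-0.8,-0.3,0],"roll": 0},
    {"fingers": 0,"slide": [-0.8,-0.3,0],"roll": 0},
    {"fingers": 0,"slide": [0,0,0],"roll": 0},
    {"fingers": 0,"slide": [0,0,0],"roll": 0}
  ]
}}

```text
t: 13.48
eef_pos: [0.4616, 0.0714, 0.2731]
tcp_rot: [[0.215, 0.977, -0.002], [0.977, -0.215, 0.0], [-0.0, -0.002, -1.0]]
force: [0.6, 0.7, 0.6]
grip_width: 0.0005
grasp_force: 0.0
```

```bash
python3 look.py w4 crossbar; python3 - <<'E'
import cv2
from h import *
im,_=viewer.camera("scene")
a=cv2.imread("pics/w4_raw.png")[20:260,180:480];b=im[140:300,170:370]
cv2.imwrite("pics/w4b.png",np.hstack([cv2.resize(a,(400,320)),cv2.resize(b,(400,320),interpolation=cv2.INTER_CUBIC)]))
E
```

```text
13.4833 [0.4616 0.0714 0.2731] cam [[0.977, -0.206, -0.062, 0.48], [-0.215, -0.939, -0.268, 0.15], [-0.003, 0.275, -0.962, 0.452], [0.0, 0.0, 0.0, 1.0]]
crossbar 0.73 [284. 122.] [0.508 0.137 0.159] press mm [-58.4   2.6]
```

View pics/w4b.png

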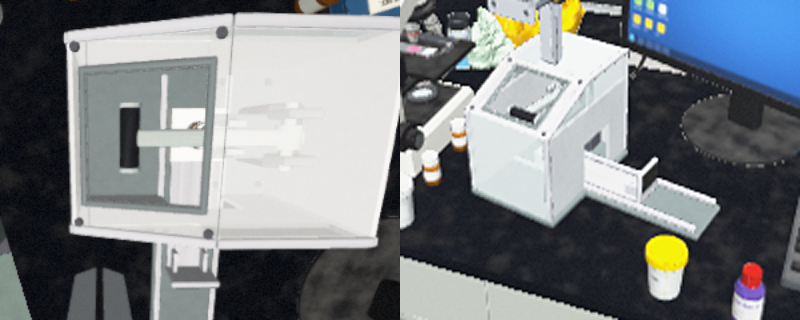

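The picture shows the lever back up (crossbar depth z 0.159, as at the start), the shuttle fully in with its plate at about (650,180), and the neighbours standing. I hand the job in.

```bash
python3 -c "
from workcell import manip
print(manip.job_done())"
```

```text
the job is handed in; nothing more can be done
None
```

I pushed the shuttle to its stop, pressed the lever to its lower stop (29 N) and let it back up, then withdrew and handed the job in at about 13.5 s; no verdict came back, and I judged the cap seated from the lever's travel and force, not by sight.

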